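# Park the rinse bottle in the pump's bay and shut the gate

### The job

Slide the tall narrow rinse bottle over the bench, pushing it low on its body with the fingertips so that it stays upright, into the open front of the pump's bottle bay until it is fully home against the back. Then push the grey tab of the bay's sliding gate until the gate is fully shut behind the bottle. Only push: never pinch, lift or tip the bottle, and leave the other things on the bench where they are.

Things in the scene. Friction and masses are not known exactly. Their poses are not given: they have to be found in the camera images.
- bottle: tall narrow round white plastic bottle, the tallest loose thing: round body 56 mm in diameter from the bench to 75 mm, a shoulder to 115 mm, a long neck 24 mm in diameter and a 30 mm wide grey cap, 212 mm tall in all; 0.3 to 0.55 kg, so sliding takes 2 to 4 N. Origin at the centre of its underside, z up. Friction with the bench is about 0.6: pushed higher than about 40 mm above the bench it tips instead of sliding.
- bay: fixed bottle bay on the front of a white pump. Origin on the bench where the bottle's centre stands when fully home; x points from the open front into the bay. Flat back stop at x = +28 mm; side walls 40 mm high, inner faces y = -36 and +36, from the back to x = -30; no floor. Gate guides 40 mm high at x = -54 to -29, y = 42 to 66 on both sides. Pump 114 mm tall, 130 wide, x = 34 to 154.
- gate (a joint): steel sliding gate of the bay, in m: 0 = wide open, 0.100 = fully shut at its stop; it moves along -y of the bay and stays where left (1.5 N friction). Bar 8 mm thick, 28 mm high, at x = -45 to -37 of the bay; leading end at y = 52 mm open, -48 mm shut, so it passes 9 mm in front of a bottle fully home.
- gate_tab (a point): centre of the outer (+y of the bay) face of the grey push tab on the gate's outer end, 25 mm above the bench; tab 26 mm wide along the bay's x, 12 mm thick along y, 4 to 49 mm above the bench. Axes as the bay's. In the bay's frame at x = -41, y = 203 mm open, 103 mm shut; push it along -y of the bay.
- jar: bystander, to be left alone: short wide glass jar, 68 mm across, 75 mm tall; origin at the centre of its underside, z up
- beaker: bystander, to be left alone: open blue cup, 66 mm across, 80 mm tall; origin at the centre of its underside, z up
- tipbox: bystander, to be left alone: box of pipette tips, 112 x 82 x 63 mm; origin at the centre of its underside, z up
- driver: bystander, to be left alone: screwdriver 160 mm long, lying down; origin at the centre of its underside, z up
- weight: bystander, to be left alone: small steel weight, 40 mm across, 35 mm tall; origin at the centre of its underside, z up

How it is judged:
On the way, in this order (a step that is already met when the one before it is completed fails the run):
1. the bottle stands upright, fully home in the bay, while the gate is still open (x of bottle in the frame of bay above -0.008 m and y of bottle in the frame of bay between -0.011 and 0.011 m and angle between bottle's own z axis and vertical below 0.06 rad and height (world z) of bottle below 0.004 m and value of joint gate below 0.05 m), for 0.2 s.
2. the gate is fully shut behind it (x of bottle in the frame of bay above -0.008 m and y of bottle in the frame of bay between -0.011 and 0.011 m and angle between bottle's own z axis and vertical below 0.06 rad and height (world z) of bottle below 0.004 m and value of joint gate above 0.095 m), for 0.2 s.
At the end, for the whole second after the job is handed in: The bottle stands upright on the bench (within 0.06 rad), at rest, its centre no more than 8 mm short of fully home and within 11 mm of the bay's centre line, and the gate is shut to at least 95 of its 100 mm (all of step 2 and linear speed of bottle below 0.01 m/s); the robot touches nothing.
It fails at once if the bottle is pinched or rammed: the fingers press on it with over 30 N (contact force between the fingers and bottle above 30 N).
It fails at once if the bottle is lifted off the bench (height (world z) of bottle above 0.012 m).
It fails at once if the bottle is tipped by more than 0.3 rad (angle between bottle's own z axis and vertical above 0.3 rad).
It fails at once if the fingers push the bottle above its lower half (grasp point higher than 110 mm) (contact force between the fingers and bottle above 0.5 N and height (world z) of the grasp point above 0.11 m).
It fails at once if another thing on the bench is moved by more than 20 mm (distance of any of jar, beaker, tipbox, driver, weight from where it was at the start of the episode above 0.02 m).
It also fails if it takes over 66 s, if anything falls off the work surface, if the arm or the gripper's body presses on something with over 40 N, if the wrist force passes 120 N, or if a joint passes its speed limit or range.

### The arm

A 6-joint arm with a two-finger parallel gripper is mounted at the origin on the work surface. World frame = base frame: x ahead of the robot, y to its left, z up, the work surface at z = 0. Lengths are in m, angles in rad, forces in N, time in s.
With the tool pointing down it reaches from about 0.3 to 0.875 m from the base axis. Payload 6.4 kg.
Tool frame: the origin (TCP) lies midway between the tips of the shut fingers; the grasp point (between the pads) lies 19 mm behind it (ctrl.tcp_to_grasp is the distance from the TCP to the grasp point, in m); z points along the fingers, y is the direction in which the jaws open and shut (so a half turn about z gives the same grasp; the last joint's range is limited). The gripper opens to 85 mm and grips with 20 to 120 N. Pads are 22 mm wide; open, the fingers measure 114 mm over their backs; the gripper's body (76 mm by 85 mm) begins 54 mm behind the grasp point. The pads swing forward as they close: fully open they stand 13 mm farther back than shut.
Start: joints at [1.03, 0.181, 1.607, -0, 1.354, -0.206], TCP at [0.189, 0.543, 0.231] pointing down, gripper open.
Joint ranges: [-2.99, 2.99], [-0.89, 2.07], [0.3, 2.58], [-1.14, 4.28], [0, 2.63], [-3.12, 3.12]. Speed limits (rad/s): [2.57, 2.57, 3.01, 3.14, 3.14, 3.14].

### API

Orientations are given as a unit quaternion [w, x, y, z].
In Python, from bench import monitor, imaging, order, spotter, ctrl gives the robot as it stands.
- The arm moves only by the shell command python3 -m pendant 'ROWS'. ROWS is JSON, a list that holds one entry, the list of rows, each a list of 5 numbers: the shift along the world's x, y, z in mm, then the turn about the world's z in degrees, then the finger opening in mm, from 0 to 85.4. A call has 1 to 8 rows; each row shifts and turns the commanded pose from where the row before left it; what a row does not reach is not made up. A row lasts 1/8 s, in which the tool goes at most 62.5 mm and 10.7 degrees, less where a joint would pass 70% of its speed; a pose out of reach is approached as far as the arm can. A call with a gripper value outside its range is refused whole. The fingers move at their own pace and stop on an object; the grip force is fixed at half the most. Time passes only in rows, so rows that do not move let the fingers close. It gives the time, the measured TCP pose, the force and the opening at its end, in the units of the state.
- monitor.get_obs(): the state, without advancing time (a new reading comes with each control period).
- imaging.camera(name): name is "scene" or "top"; returns a dict with "img" (384x512x3 uint8, red, green, blue), "vfov" (degrees; the focal length in pixels is half the picture's height over the tangent of half this angle, whatever the lens; pixels are square), "cx", "cy" (the principal point, pixels), "origin" and "orientation" of the camera in the world. Camera axes: x right, y down, z forward; pixel columns grow to the right and rows downward; lengths in m; the calibration is good to about 2 mm. A picture is of the moment at which its call begins. There is no depth.
- order.hand_in(): hands the job in, once; it reports no verdict.
Trained networks look in the newest picture that a camera, given by its name, has taken for a name from the list of things; names that differ only in an ending like _2 or _b are one class to them, and where a whole thing is asked for, a point or a joint stands for the part that bears it (a point fixed in the world has none). Each returns a list of dicts, best first, with "confidence" (0 to 1); they miss things now and then, are a little off and sometimes report something else, mostly with a low value. They report only what shows in the picture. A call takes as long as a camera call.
- spotter.recognise(camera, thing): "at" ([x, y, z] in m, in the coordinates of the camera as it stood for that picture, good to about 4 mm: the middle of the surface that is visible of it).
- spotter.tip_of(camera, thing): "at" ([x, y, z] in m, in the coordinates of the camera as it stood for that picture, good to about 4 mm: a listed point, or the origin of a listed thing).
The state is a dict: "time_s": time; "q": joint angles; "dq": joint speeds; "joint_efforts": joint torques, N m; "eef_pos": TCP position; "eef_rot": TCP orientation; "wrist_force": force on the tool from outside, world axes, zero at the start; "torque": the same for the moment, N m; "opening": opening from 0.0 (shut) to 1.0 (fully open).
Only numpy, scipy, OpenCV 4.12 (cv2) and the standard library are available. Lean on these libraries where they do the work, as an engineer would, in place of code of your own. Each camera call takes 0.05 s, during which the arm holds its last target. There are 200 camera calls.

## Working session

There is one attempt and no reset: what is moved stays moved. The work goes in short steps, Python scripts to look and compute and a shell command to move; the robot and the scene stay as the last step left them, time stands still between calls to the robot, and variables do not carry over. Pictures are saved under pics/ and viewed, about 8 in all and at most 12, crops included, and the job is handed in when it is done.

```bash
mkdir -p pics; cat > h.py <<'E'
import numpy as np, cv2
from scipy.spatial.transform import Rotation as R
from bench import monitor, imaging, order, spotter, ctrl
def cam(n):
    c=imaging.camera(n); q=c["orientation"]; c["R"]=R.from_quat([q[1],q[2],q[3],q[0]]).as_matrix(); c["o"]=np.array(c["origin"])
    c["f"]=192/np.tan(np.radians(c["vfov"])/2); return c
def w(c,p): return c["R"]@np.array(p)+c["o"]
def px(c,P):
    p=c["R"].T@(np.array(P)-c["o"]); return np.array([c["cx"]+c["f"]*p[0]/p[2], c["cy"]+c["f"]*p[1]/p[2]])
def ray(c,u,v,z):
    d=c["R"]@np.array([(u-c["cx"])/c["f"],(v-c["cy"])/c["f"],1]); return c["o"]+d*(z-c["o"][2])/d[2]
def save(c,f): cv2.imwrite("pics/"+f,c["img"][:,:,::-1])
E
python3 - <<'E'
from h import *
for n in("top","scene"):
    c=cam(n); save(c,n+"1.png"); print(n,c["o"].round(3),c["f"],c["cx"],c["cy"]); print(c["R"].round(2).tolist())
    for t in("bottle","bay","gate","gate_tab","jar","beaker","tipbox","driver","weight"):
        for d in spotter.tip_of(n,t)[:2]:
            P=w(c,d["at"]); print(t,round(d["confidence"],2),P.round(3),px(c,P).round())
print(monitor.get_obs())
E
```

```text
top [ 0.372 -0.037  1.047] 390.3143526218519 259.2355976512881 194.225095056832
[[0.0, -0.98, 0.17], [-1.0, -0.0, 0.0], [-0.0, -0.17, -0.98]]
bottle 0.67 [ 0.496 -0.097 -0.003] [282. 217.]
bottle 0.26 [0.578 0.205 0.023] [169. 185.]Traceback (most recent call last):
  File "<stdin>", line 5, in <module>
ValueError: it knows: bay, beaker, bottle, driver, gate_tab, jar, tipbox, weight
```

```bash
python3 - <<'E'
from h import *
for n in("top","scene"):
    c=cam(n); save(c,n+"1.png"); print(n,c["o"].round(3),c["f"])
    for t in("bottle","bay","gate_tab","jar","beaker","tipbox","driver","weight"):
        for d in spotter.tip_of(n,t)[:2]:
            P=w(c,d["at"]); print(t,round(d["confidence"],2),P.round(3),px(c,P).round())
o=monitor.get_obs();print(o["time_s"],o["eef_pos"],o["eef_rot"],o["opening"],ctrl.tcp_to_grasp)
a=cv2.imread("pics/top1.png"); cv2.imwrite("pics/top1b.png",cv2.resize(a,(800,600),interpolation=cv2.INTER_CUBIC))
E
```

```text
top [ 0.372 -0.037  1.047] 390.3143526218519
bottle 0.98 [ 0.498 -0.098 -0.004] [282. 216.]
bay 0.66 [0.639 0.017 0.003] [240. 165.]
gate_tab 0.67 [0.578 0.206 0.024] [169. 185.]
jar 0.96 [ 0.46  -0.318 -0.002] [364. 230.]
beaker 0.67 [ 0.601 -0.266  0.004] [344. 178.]
tipbox 0.85 [0.496 0.396 0.003] [ 99. 216.]
driver 0.85 [ 0.568 -0.424 -0.002] [402. 190.]
weight 0.76 [0.391 0.322 0.004] [124. 256.]
scene [ 1.085 -0.03   0.923] 384.22612641823144
bottle 0.59 [ 0.498 -0.101  0.   ] [222. 197.]
bay 0.97 [ 0.64   0.016 -0.   ] [265. 242.]
gate_tab 0.87 [0.581 0.208 0.028] [336. 216.]
jar 0.97 [ 0.458 -0.313  0.002] [149. 187.]
beaker 0.58 [ 0.602 -0.264 -0.002] [161. 231.]
tipbox 0.56 [ 0.492  0.4   -0.006] [396. 194.]
driver 0.62 [ 0.567 -0.422  0.003] [104. 220.]
weight 0.67 [0.389 0.325 0.001] [364. 164.]
1.05 [0.18893616 0.54309524 0.23130417] [2.30464823e-06 1.66629176e-01 9.86019633e-01 2.88969768e-06] 0.9972716197318344 0.0187
```

View pics/top1b.png

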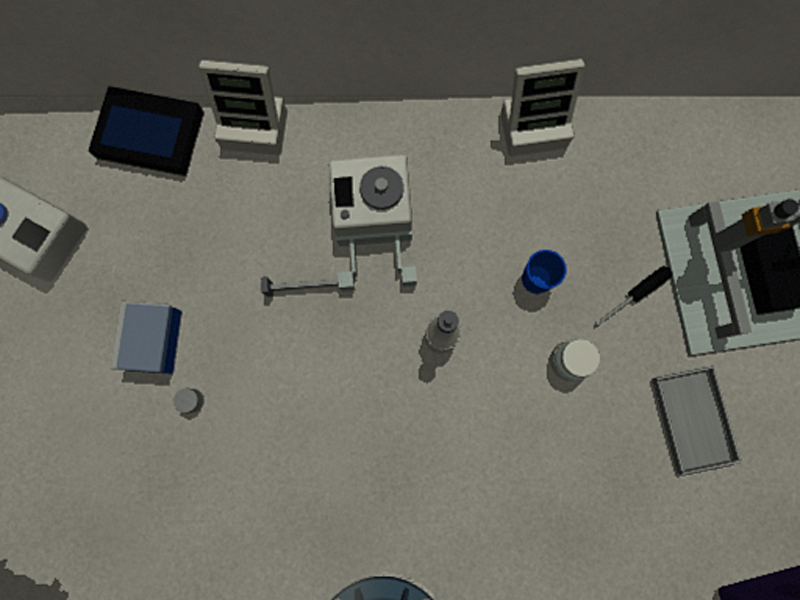

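View pics/scene1.png

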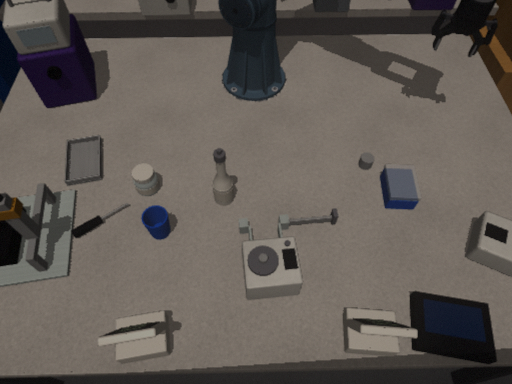

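The top picture shows the bottle at about (440,333) in the 800x600 view, with the bay to its upper left: guides at (346,280) and (408,275), tab at (266,287). The bystanders are clear of the route, and the scene picture agrees. Next I'll overlay a model of the bay on the picture to check its yaw, and look at the gripper's outline.

```bash
cat >> h.py <<'E'
def bayfit(ps):
    b=np.mean([p[0] for p in ps],0)[:2]; t=np.mean([p[1] for p in ps],0)[:2]; d=t-b
    return b,np.arctan2(d[1],d[0])-np.arctan2(203,-41)
def b2w(b,a,x,y,z=0):
    c,s=np.cos(a),np.sin(a); return np.array([b[0]+c*x-s*y,b[1]+s*x+c*y,z])
def w2b(b,a,P): c,s=np.cos(a),np.sin(a); d=np.array(P[:2])-b; return np.array([c*d[0]+s*d[1],-s*d[0]+c*d[1]])
E
python3 - <<'E'
from h import *
b,a=bayfit([((.639,.017),(.578,.206)),((.640,.016),(.581,.208))]); print(b,np.degrees(a))
bo=np.array([.498,-.0995])
out=[]
for n,(u,v,W,H) in (("top",(150,90,150,150)),("scene",(200,130,150,150))):
    c=cam(n); K=5; im=cv2.resize(np.ascontiguousarray(c["img"][:,:,::-1]),None,fx=K,fy=K,interpolation=cv2.INTER_CUBIC)
    P=lambda p: tuple(int(i) for i in ((px(c,p)+.5)*K))
    def poly(pts,col): cv2.polylines(im,[np.array([P(p) for p in pts])],True,col,1)
    for s in(1,-1): poly([b2w(b,a,x,s*y,.04) for x,y in((-.054,.042),(-.029,.042),(-.029,.066),(-.054,.066))],(0,0,255))
    poly([b2w(b,a,x,y,.114) for x,y in((.034,-.065),(.154,-.065),(.154,.065),(.034,.065))],(0,255,0))
    poly([b2w(b,a,x,y,.049) for x,y in((-.054,.203),(-.028,.203),(-.028,.191),(-.054,.191))],(255,255,0))
    th=np.linspace(0,6.28,40)
    for r,z in((.028,0),(.028,.075),(.015,.212)): poly([(bo[0]+r*np.cos(t),bo[1]+r*np.sin(t),z) for t in th],(255,0,255))
    out.append(im[v*K:(v+H)*K,u*K:(u+W)*K])
c=cam("scene"); g=cv2.resize(c["img"][0:100,360:512,::-1],None,fx=5,fy=5,interpolation=cv2.INTER_CUBIC)
cv2.imwrite("pics/ov_top.png",cv2.resize(out[0],(600,600)));cv2.imwrite("pics/ov2.png",np.hstack([cv2.resize(out[1],(400,400)),cv2.resize(g,(400,263+0))[:, :] if 0 else cv2.copyMakeBorder(cv2.resize(g,(400,263)),0,137,0,0,cv2.BORDER_CONSTANT)]))
E
```

```text
[0.6395 0.0165] 6.063928103922451
```

View pics/ov_top.png

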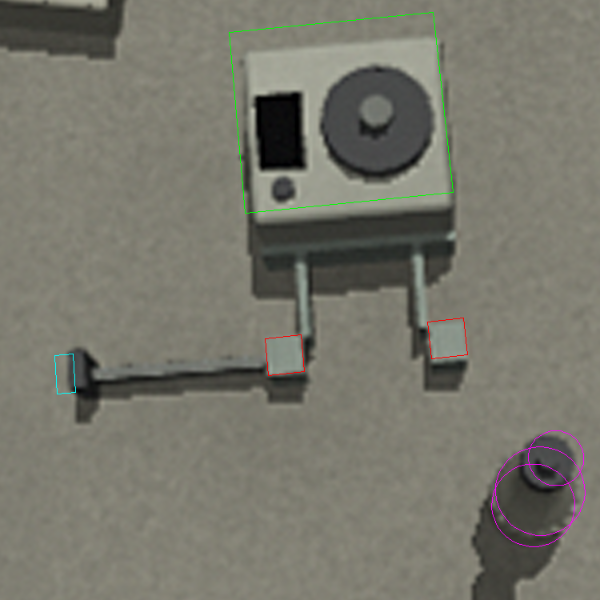

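View pics/ov2.png

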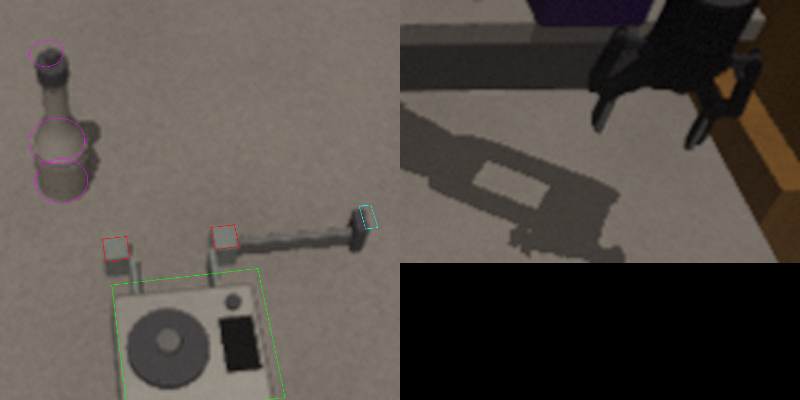

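The guides match the model (yaw about 6°). The tab sits a few mm inboard of where the model puts it, so the gate may already be a few mm in. The gripper's linkage bulges out above the fingertips, so I want a closer side view before choosing which face pushes. I'll raise the gripper in front of the scene camera.

```bash
python3 -m pendant '[[[26,-48,19,3.2,85],[26,-48,19,3.2,85],[26,-48,19,3.2,85],[26,-48,19,3.2,85],[26,-48,19,3.2,85],[26,-48,19,3.2,85],[26,-48,19,3.2,85],[26,-48,19,3.1,85]]]' | tail -c 400; python3 -m pendant '[[[26,-48,17,0,85],[26,-48,17,0,85],[26,-48,17,0,85],[26,-48,17,0,85],[0,0,0,0,85]]]' | tail -c 500
python3 - <<'E'
from h import *
c=cam("scene"); o=monitor.get_obs(); t=np.array(o["eef_pos"]); q=o["eef_rot"]; M=R.from_quat([*q[1:],q[0]]).as_matrix(); print(t,M.round(3).tolist())
K=6; im=cv2.resize(np.ascontiguousarray(c["img"][:,:,::-1]),None,fx=K,fy=K,interpolation=cv2.INTER_CUBIC)
P=lambda p: tuple(int(i) for i in ((px(c,t+M@np.array(p))+.5)*K))
p0=px(c,t)
for zz in range(0,-13,-2):
    z=zz/100
    for s in(1,-1): cv2.line(im,P((0,s*.0575,z)),P((0,s*.080,z)),(0,255,255),1)
for s in(1,-1):
  cv2.line(im,P((0,s*.057,0)),P((0,s*.057,-.12)),(0,0,255),1)
u,v=int(p0[0]),int(p0[1]); print(u,v)
x0=max(u-65,0); y0=max(v-85,0); cv2.imwrite("pics/grip.png",im[y0*K:(y0+100)*K,x0*K:(x0+130)*K])
E
```

```text
time_s: 2.2
eef_pos: [0.3974, 0.1575, 0.3843]
eef_rot: [0.001, -0.056, 0.998, 0.0]
wrist_force: [0.0, 0.4, -0.1]
opening: 0.994
time_s: 2.82
eef_pos: [0.5022, -0.0362, 0.4516]
eef_rot: [0.0, -0.053, 0.999, -0.0]
wrist_force: [-0.5, 1.6, -0.7]
opening: 0.991
[ 0.50136159 -0.03431277  0.45110333] [[-0.994, -0.107, -0.0], [-0.107, 0.994, 0.0], [0.0, 0.0, -1.0]]
242 68
```

View pics/grip.png

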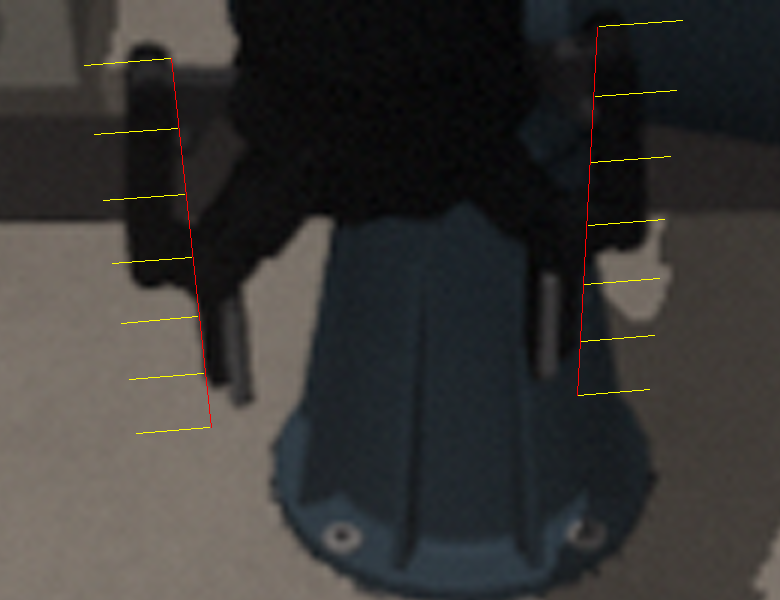

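The side view shows the open fingertips ending about 13 mm behind the TCP. Outer links start about 50 mm behind it and stick out about 14 mm beyond the finger backs. I'll rotate 90° and look at the depth profile too.

```bash
python3 -m pendant '[[[0,0,0,-10.5,85],[0,0,0,-10.5,85],[0,0,0,-10.5,85],[0,0,0,-10.5,85],[0,0,0,-10.5,85],[0,0,0,-10.5,85],[0,0,0,-10.5,85],[0,0,0,-10.5,85]]]' | tail -c 400; python3 -m pendant '[[[0,0,0,-6,85],[0,0,0,0,85]]]' | tail -c 400
python3 - <<'E'
from h import *
c=cam("scene"); o=monitor.get_obs(); t=np.array(o["eef_pos"]); q=o["eef_rot"]; M=R.from_quat([*q[1:],q[0]]).as_matrix(); print(t,M.round(3).tolist(),o["q"])
K=6; im=cv2.resize(np.ascontiguousarray(c["img"][:,:,::-1]),None,fx=K,fy=K,interpolation=cv2.INTER_CUBIC)
im=cv2.convertScaleAbs(im,alpha=1.6,beta=30)
P=lambda p: tuple(int(i) for i in ((px(c,t+M@np.array(p))+.5)*K))
p0=px(c,t); sg=np.sign(M[0,1])   # finger nearer the camera
for zz in range(0,-13,-2):
    z=zz/100
    for s in(1,-1): cv2.line(im,P((s*.011,sg*.057,z)),P((s*.020,sg*.057,z)),(0,255,255),1)
for s in(1,-1):
  cv2.line(im,P((s*.011,sg*.057,0)),P((s*.011,sg*.057,-.12)),(0,0,255),1)
  cv2.line(im,P((s*.038,0,-.073)),P((s*.038,0,-.15)),(0,255,0),1)
u,v=int(p0[0]),int(p0[1])
x0=max(u-65,0); y0=max(v-75,0); cv2.imwrite("pics/grip2.png",im[y0*K:(y0+100)*K,x0*K:(x0+130)*K])
E
```

```text
time_s: 3.88
eef_pos: [0.5002, -0.0312, 0.4511]
eef_rot: [-0.0, 0.629, 0.778, 0.0]
wrist_force: [-0.0, -0.3, -0.0]
opening: 0.996
time_s: 4.12
eef_pos: [0.5003, -0.0316, 0.4512]
eef_rot: [-0.0, 0.666, 0.746, 0.0]
wrist_force: [0.7, 0.6, 0.4]
opening: 0.995
[ 0.50044931 -0.03175711  0.45116307] [[-0.114, 0.994, -0.0], [0.994, 0.114, 0.0], [0.0, -0.0, -1.0]] [-3.00638894e-01 -7.69861185e-02  1.44520898e+00  2.09959256e-04
  1.77359618e+00 -4.14581484e-01]
```

View pics/grip2.png

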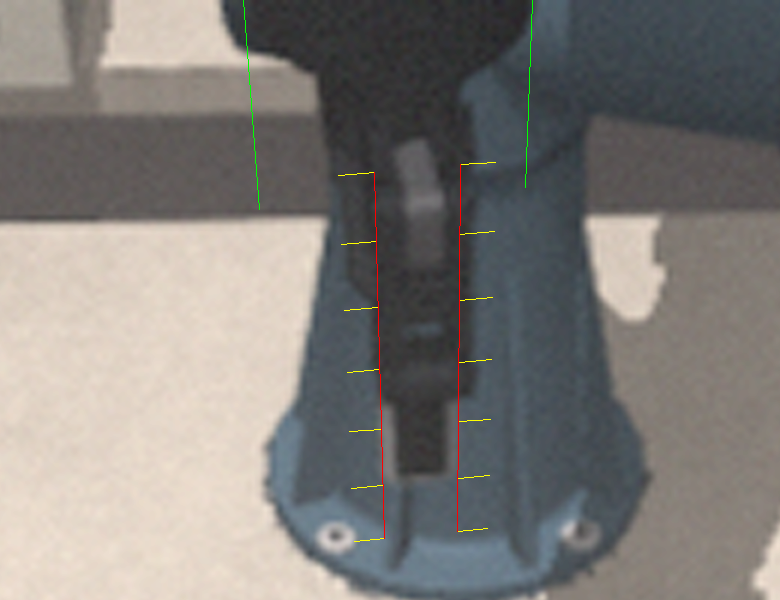

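The fingers are slim in the tool's x direction (about ±11 mm). The hand's round flange is about ±40 mm, and shut fingers would put it against the neck. So I'll push with the side face of one fully open finger: the bottle then sits about 45 mm off the tool axis, clear of the flange, and the contact is low. The other finger stays on the side away from the bystanders and the gate.

The first push goes along the bay's +y, with the tool on the robot side of the bottle.

```bash
python3 -m pendant '[[[-14,-44,-20,0,85],[-14,-44,-20,0,85],[-13,-43,-20,0,85],[0,0,-58,0,85],[0,0,-58,0,85],[0,0,-58,0,85],[0,0,-58,0,85],[0,0,-58,0,85]]]' | tail -c 400; python3 -m pendant '[[[0,0,-50,0,85],[0,0,-40,0,85],[0,0,-6,0,85],[0,0,0,0,85]]]' | tail -c 400
cat >> h.py <<'E'
B=np.array([.6395,.0165]); A=np.radians(6.3)
def look(f=None,K=4,crop=(170,130,150,130),cn="scene"):
    bs=[]
    for n in("top","scene"):
        c=cam(n)
        for d in spotter.tip_of(n,"bottle")[:1]: 
            P=w(c,d["at"]); print(n,"bottle",round(d["confidence"],2),P.round(4)); 
            if d["confidence"]>.4: bs.append(P)
        if f and n==cn:
            u,v,W,H=crop; cv2.imwrite("pics/"+f,cv2.resize(cv2.convertScaleAbs(c["img"][v:v+H,u:u+W,::-1],alpha=1.5,beta=20),None,fx=K,fy=K,interpolation=cv2.INTER_CUBIC))
    o=monitor.get_obs(); t=np.array(o["eef_pos"]); q=o["eef_rot"]; M=R.from_quat([*q[1:],q[0]]).as_matrix()
    p=np.mean(bs,0); print("bottle bay mm",(w2b(B,A,p)*1e3).round(1),"tcp bay mm",(w2b(B,A,t)*1e3).round(1),"z",t[2].round(4),"jaw deg",np.degrees(np.arctan2(M[1,1],M[0,1])).round(1)," bottle in tool mm",((M.T@(p-t))[:2]*1e3).round(1),"t",o["time_s"],"F",np.round(o["wrist_force"],1))
E
python3 - <<'E'
from h import *
look("s2.png",5,(160,110,150,110))
E
```

```text
time_s: 5.18
eef_pos: [0.4599, -0.1633, 0.0999]
eef_rot: [0.0, 0.666, 0.746, 0.0]
wrist_force: [0.2, -0.6, -0.4]
opening: 0.994
time_s: 5.68
eef_pos: [0.4604, -0.1639, 0.006]
eef_rot: [0.0, 0.667, 0.745, 0.0]
wrist_force: [0.6, 0.3, 1.1]
opening: 0.997
top bottle 0.94 [ 0.4975 -0.0969 -0.0054]
scene bottle 0.97 [ 0.4983 -0.0957 -0.0011]
bottle bay mm [-153.2  -96.6] tcp bay mm [-197.  -160.6] z 0.0071 jaw deg 6.3  bottle in tool mm [64.  43.9] t 5.875 F [-0.5 -0.4  1.1]
```

View pics/s2.png

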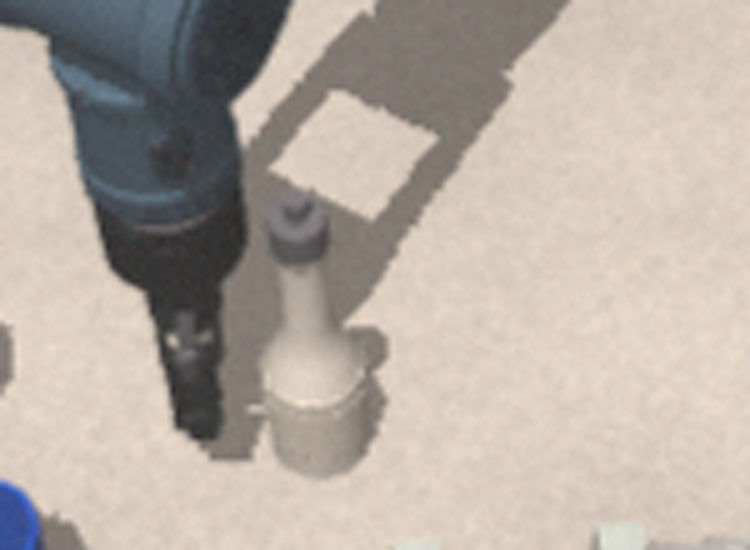

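The hand is down beside the bottle and the finger is level with the body. The cap sits at (300,225) in the crop and will clear the wrist housing by a few mm. I'll start the gentle push.

```bash
python3 -m pendant '[[[-4,18,-4,0,85],[-1,6,0,0,85],[-1,6,0,0,85],[-1,8,0,0,85],[-1,8,0,0,85],[-1,8,0,0,85],[0,0,0,0,85]]]' | tail -c 400
python3 - <<'E'
from h import *
look("s3.png",5,(160,110,150,110))
E
```

```text
time_s: 6.75
eef_pos: [0.4506, -0.1091, 0.0011]
eef_rot: [-0.0, 0.667, 0.745, -0.0]
wrist_force: [-0.1, -1.4, 0.2]
opening: 0.996
top bottle 0.58 [ 0.4976 -0.0672 -0.0021]
scene bottle 0.85 [ 0.4941 -0.0669  0.0031]
bottle bay mm [-152.   -67.3] tcp bay mm [-201.7 -104.5] z 0.0009 jaw deg 6.3  bottle in tool mm [37.2 49.8] t 6.95 F [-1.  -2.2 -1. ]
```

View pics/s3.png

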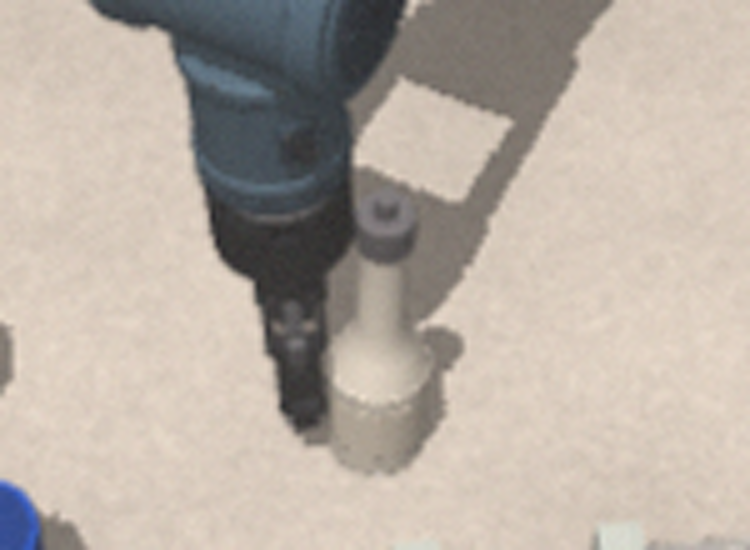

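Contact is made and the bottle slides upright with about 2 N. I'll continue.

```bash
python3 -m pendant '[[[0,9,0,0,85],[-1,9,0,0,85],[-1,9,0,0,85],[-1,9,0,0,85],[0,0,0,0,85]]]' | tail -c 400
python3 - <<'E'
from h import *
look()
E
```

```text
time_s: 7.58
eef_pos: [0.4473, -0.0728, 0.0011]
eef_rot: [-0.001, 0.667, 0.745, -0.0]
wrist_force: [0.1, -1.4, -0.4]
opening: 0.995
top bottle 0.55 [ 0.4946 -0.0287 -0.0028]
scene bottle 0.77 [ 0.4982 -0.0295  0.001 ]
bottle bay mm [-147.2  -29.6] tcp bay mm [-200.7  -68.5] z 0.001 jaw deg 6.3  bottle in tool mm [38.9 53.4] t 7.775 F [ 0.6 -0.6 -0.1]
```

The bottle is creeping outward along the finger, so I'll back off, recentre by 5 mm and finish this leg.

```bash
python3 -m pendant '[[[1,-6,0,0,85],[5,0,0,0,85],[-1,6,0,0,85],[-1,8,0,0,85],[-1,8,0,0,85],[-1,8,0,0,85],[0,6,0,0,85],[0,0,0,0,85]]]' | tail -c 400
python3 - <<'E'
from h import *
look("t4.png",5,(150,100,150,110),"top")
E
```

```text
time_s: 8.78
eef_pos: [0.4495, -0.043, 0.0011]
eef_rot: [-0.001, 0.667, 0.745, -0.0]
wrist_force: [-0.3, -0.7, -0.5]
opening: 0.996
scene bottle 0.82 [ 4.935e-01 -2.000e-04  1.800e-03]
bottle bay mm [-147.    -0.6] tcp bay mm [-195.4  -38.9] z 0.001 jaw deg 6.3  bottle in tool mm [38.3 48.4] t 8.975 F [-0.1 -1.6  0.4]
```

View pics/t4.png

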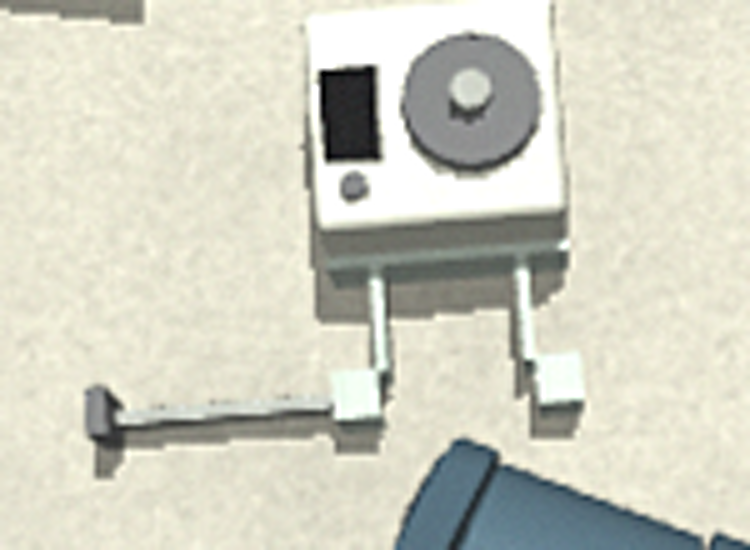

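The arm hides the bottle from above, but the scene camera puts it near the bay's centre line (bay y about -0.6 mm). I'll back out, turn 90° clear of it and come in behind.

```bash
python3 -m pendant '[[[2,-20,0,0,85],[-2,-26,0,0,85],[-3,-26,0,0,85],[0,0,0,10,85],[0,0,0,10,85],[0,0,0,10,85],[0,0,0,10,85],[0,0,0,10,85]]]' | tail -c 400
python3 -m pendant '[[[0,0,0,10,85],[0,0,0,10,85],[0,0,0,10,85],[0,0,0,10,85],[0,0,0,0,85]]]' | tail -c 400
python3 - <<'E'
from h import *
look()
c=cam("top")
for d in spotter.tip_of("top","bay")[:1]+spotter.tip_of("top","gate_tab")[:1]: print(d["confidence"],w2b(B,A,w(c,d["at"])))
E
```

```text
time_s: 9.98
eef_pos: [0.4466, -0.1157, 0.001]
eef_rot: [-0.0, 0.287, 0.958, 0.0]
wrist_force: [0.1, 0.1, 0.0]
opening: 0.993
time_s: 10.6
eef_pos: [0.4467, -0.1157, 0.0011]
eef_rot: [-0.0, -0.054, 0.999, 0.0]
wrist_force: [-1.2, 0.3, 0.5]
opening: 0.995
top bottle 0.96 [ 0.496  -0.0011 -0.0048]
scene bottle 0.73 [ 4.951e-01 -3.000e-04  2.800e-03]
bottle bay mm [-145.    -1.3] tcp bay mm [-206.  -110.4] z 0.0012 jaw deg 96.2  bottle in tool mm [-60.8 109.2] t 10.8 F [-0.3  0.6 -0.4]
0.66 [-0.00156513 -0.0016051 ]
0.54 [-0.0389471   0.19388459]
```

```bash
python3 -m pendant '[[[-3,32,0,0,85],[-3,32,0,0,85],[15,2,0,0,85],[6,0,0,0,85],[8,1,0,0,85],[8,1,0,0,85],[8,1,0,0,85],[0,0,0,0,85]]]' | tail -c 400
python3 - <<'E'
from h import *
look()
E
```

```text
time_s: 11.95
eef_pos: [0.4869, -0.0473, 0.0013]
eef_rot: [0.001, -0.055, 0.998, -0.0]
wrist_force: [-0.6, -0.8, 0.3]
opening: 0.999
scene bottle 0.98 [ 0.5176  0.0032 -0.0019]
bottle bay mm [-122.6    0.2] tcp bay mm [-159.5  -46.2] z 0.0013 jaw deg 96.3  bottle in tool mm [-37.   46.4] t 12.15 F [-0.4 -0.3 -0.3]
```

```bash
python3 -m pendant '[[[9,1,0,0,85],[9,1,0,0,85],[9,1,0,0,85],[9,1,0,0,85],[0,0,0,0,85]]]' | tail -c 400
python3 - <<'E'
from h import *
look()
E
```

```text
time_s: 12.78
eef_pos: [0.5231, -0.0429, 0.0015]
eef_rot: [0.001, -0.055, 0.998, -0.0]
wrist_force: [-2.0, -1.1, 0.4]
opening: 0.992
scene bottle 0.87 [0.5554 0.0101 0.0007]
bottle bay mm [-84.3   2.9] tcp bay mm [-123.4  -46.1] z 0.0013 jaw deg 96.3  bottle in tool mm [-39.1  49. ] t 12.975 F [-1.7 -0.2  0.8]
```

```bash
python3 -m pendant '[[[-6,-1,0,0,85],[-1,5,0,0,85],[6,1,0,0,85],[9,1,0,0,85],[9,1,0,0,85],[9,1,0,0,85],[0,0,0,0,85]]]' | tail -c 400
python3 - <<'E'
from h import *
look("s5.png",5,(190,140,150,110))
E
```

```text
time_s: 13.85
eef_pos: [0.5492, -0.035, 0.0013]
eef_rot: [0.001, -0.055, 0.998, -0.0]
wrist_force: [-0.3, -0.2, -0.6]
opening: 0.996
top bottle 0.59 [ 0.5996 -0.2683  0.0055]
scene bottle 0.71 [0.5825 0.0148 0.0014]
bottle bay mm [ -63.9 -137.1] tcp bay mm [-96.7 -41. ] z 0.0012 jaw deg 96.3  bottle in tool mm [-32.8 -96.1] t 14.05 F [-1.7 -0.3 -0.4]
```

View pics/s5.png

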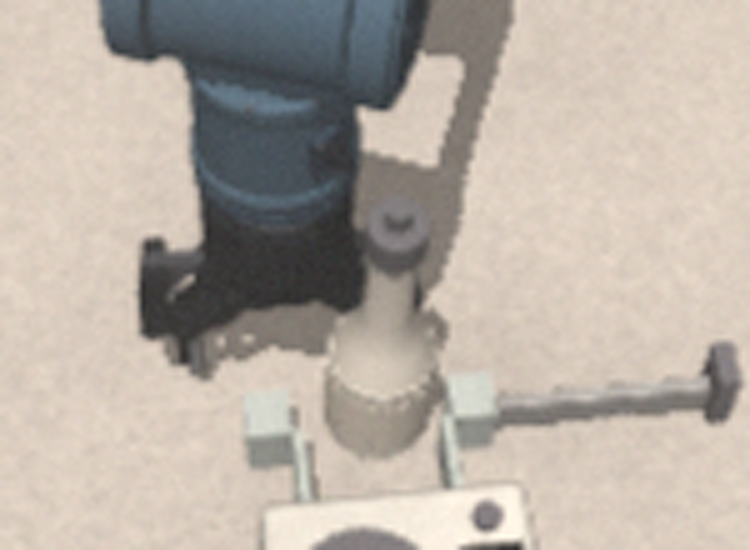

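The bottle is upright at the mouth between the guides, about 4 mm toward +y. That fits, as the play is ±8 mm, but I'll steer it back a little as it goes in.

```bash
python3 -m pendant '[[[-6,-1,0,0,85],[0,3,0,0,85],[6,1,0,0,85],[8,0,0,0,85],[8,0,0,0,85],[8,0,0,0,85],[0,0,0,0,85]]]' | tail -c 400
python3 - <<'E'
from h import *
c=cam("scene")
for d in spotter.tip_of("scene","bottle"): print(d["confidence"],w2b(B,A,w(c,d["at"]))*1e3)
print(w2b(B,A,monitor.get_obs()["eef_pos"])*1e3)
E
```

```text
time_s: 14.92
eef_pos: [0.573, -0.032, 0.0012]
eef_rot: [0.001, -0.055, 0.998, -0.0]
wrist_force: [-1.2, -0.3, -0.6]
opening: 0.996
0.77 [-36.00964612   3.61180468]
[-72.09090289 -40.63715539]
```

```bash
python3 -m pendant '[[[8,1,0,0,85],[8,0,0,0,85],[8,1,0,0,85],[3,0,0,0,85],[0,0,0,0,85]]]' | tail -c 400
python3 - <<'E'
from h import *
c=cam("scene")
for d in spotter.tip_of("scene","bottle"): print(d["confidence"],w2b(B,A,w(c,d["at"]))*1e3)
o=monitor.get_obs();print(w2b(B,A,o["eef_pos"])*1e3,o["wrist_force"])
E
```

```text
time_s: 15.65
eef_pos: [0.5988, -0.03, 0.0011]
eef_rot: [-0.0, -0.055, 0.998, 0.0]
wrist_force: [-1.9, -1.3, -1.4]
opening: 0.994
0.92 [-6.94721936  7.15829639]
[-45.51113935 -41.63151317] [-2.49374204 -2.10058287 -0.3644305 ]
```

```bash
python3 -m pendant '[[[3,0,0,0,85],[2,0,0,0,85],[0,0,0,0,85]]]' | tail -c 400;  python3 -m pendant '[[[1.5,0,0,0,85],[0,0,0,0,85]]]' | tail -c 200
python3 - <<'E'
from h import *
c=cam("scene")
for d in spotter.tip_of("scene","bottle"): print(d["confidence"],w2b(B,A,w(c,d["at"]))*1e3)
o=monitor.get_obs();print(w2b(B,A,o["eef_pos"])*1e3,o["wrist_force"])
E
```

```text
time_s: 16.12
eef_pos: [0.6024, -0.0297, 0.0009]
eef_rot: [-0.002, -0.056, 0.998, 0.0]
wrist_force: [-8.5, -2.5, 2.2]
opening: 0.998
time_s: 16.38
eef_pos: [0.6025, -0.0298, 0.0008]
eef_rot: [-0.003, -0.056, 0.998, 0.0]
wrist_force: [-14.4, -3.0, 8.5]
opening: 0.998
0.71 [-1.78954491  5.36897163]
[-41.85469614 -41.93398311] [-14.56333091  -3.11682793   7.47201545]
```

The bottle is home, with the force rising to 14 N without motion. I'll back off, rise and go round to the gate tab, turning 90° and shutting the fingers on the way.

```bash
python3 -m pendant '[[[-6,-1,0,0,85],[-24,-3,0,0,85],[-48,-5,0,0,85],[0,0,60,0,85],[0,0,60,-10,0],[10,55,0,-10,0],[10,55,0,-10,0],[10,55,0,-10,0]]]' | tail -c 400
python3 -m pendant '[[[10,55,0,-10,0],[9,54,0,-10,0],[0,0,0,-10,0],[0,0,0,-10,0],[0,0,0,-10,0],[0,0,0,0,0]]]' | tail -c 400
python3 - <<'E'
from h import *
look()
for n in("top","scene"):
    c=cam(n)
    for d in spotter.tip_of(n,"gate_tab")[:1]: print(n,d["confidence"],w2b(B,A,w(c,d["at"]))*1e3)
save(cam("scene"),"full6.png")
E
```

```text
time_s: 17.48
eef_pos: [0.5587, 0.1255, 0.1226]
eef_rot: [0.002, 0.289, 0.957, 0.001]
wrist_force: [1.0, -1.5, -0.3]
opening: 0.136
time_s: 18.23
eef_pos: [0.5768, 0.2332, 0.1218]
eef_rot: [0.0, 0.664, 0.748, 0.001]
wrist_force: [-0.2, -0.7, -0.1]
opening: -0.002
top bottle 0.8 [ 0.6364  0.0225 -0.0032]
scene bottle 0.86 [0.6365 0.0229 0.0013]
bottle bay mm [-2.4  6.5] tcp bay mm [-39.  221.9] z 0.1215 jaw deg 6.9  bottle in tool mm [-215.8   34.3] t 18.425 F [ 0.2 -0.5 -0.4]
top 0.75 [-38.96854817 193.58441128]
```

View pics/full6.png

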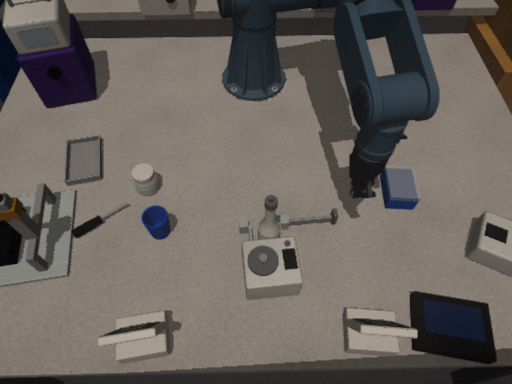

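The bottle stands upright at the back of the bay and the gate is still open. I'll lower beside the tab and push it shut.

```bash
python3 -m pendant '[[[0,0,-50,0,0],[0,0,-42,0,0],[0,0,-8,0,0],[1,-12,0,0,0],[1,-10,0,0,0],[1,-12,0,0,0],[1,-12,0,0,0],[1,-12,0,0,0]]]' | tail -c 400
python3 -m pendant '[[[1,-12,0,0,0],[2,-12,0,0,0],[1,-12,0,0,0],[1,-5,0,0,0],[0,0,0,0,0]]]' | tail -c 400
python3 - <<'E'
from h import *
look()
for n in("top","scene"):
    c=cam(n)
    for d in spotter.tip_of(n,"gate_tab")[:1]: print(n,d["confidence"],w2b(B,A,w(c,d["at"]))*1e3)
E
```

```text
time_s: 19.68
eef_pos: [0.5819, 0.1737, 0.0222]
eef_rot: [0.001, 0.664, 0.747, 0.001]
wrist_force: [0.7, 2.4, 0.8]
opening: -0.006
time_s: 20.3
eef_pos: [0.5861, 0.133, 0.0211]
eef_rot: [0.0, 0.664, 0.747, -0.0]
wrist_force: [-0.3, -0.7, -0.3]
opening: -0.001
top bottle 0.83 [ 0.6362  0.0201 -0.0017]
scene bottle 0.58 [0.6372 0.022  0.0016]
bottle bay mm [-2.3  4.9] tcp bay mm [-40.1 122.5] z 0.0213 jaw deg 6.8  bottle in tool mm [-117.9   36.8] t 20.5 F [ 0.5  0.5 -0.5]
top 0.58 [-40.47273647 109.75172721]
scene 0.69 [-42.12823036 112.3471954 ]
```

Tab face is at about y = 111, with 8 mm to go. I'll creep on to the stop.

```bash
python3 -m pendant '[[[1,-4,0,0,0],[0,-3,0,0,0],[0,0,0,0,0]]]' | tail -c 100;python3 -m pendant '[[[0,-2,0,0,0],[0,0,0,0,0]]]' | tail -c 150; python3 -m pendant '[[[0,-2,0,0,0],[0,0,0,0,0]]]' | tail -c 150
python3 - <<'E'
from h import *
print(w2b(B,A,monitor.get_obs()["eef_pos"])*1e3)
for n in("top","scene"):
    c=cam(n)
    for d in spotter.tip_of(n,"gate_tab")[:1]: print(n,d["confidence"],w2b(B,A,w(c,d["at"]))*1e3)
E
```

```text
1, 0.1263, 0.0213]
eef_rot: [0.0, 0.664, 0.747, -0.0]
wrist_force: [0.9, 0.0, -0.9]
opening: -0.003
time_s: 21.32
eef_pos: [0.5872, 0.1251, 0.0213]
eef_rot: [-0.0, 0.664, 0.747, 0.0]
wrist_force: [0.8, 3.7, -1.3]
opening: 0.002
time_s: 21.58
eef_pos: [0.5872, 0.125, 0.0214]
eef_rot: [-0.001, 0.664, 0.747, 0.002]
wrist_force: [1.3, 12.5, -1.3]
opening: 0.005
[-40.1172856  113.58872894]
top 0.51 [-40.02471479 102.96507623]
scene 0.66 [-39.11154476 103.27789579]
```

The gate is at its stop: 12.5 N with no motion and the tab at y = 103. I'll back off and do a final check.

```bash
python3 -m pendant '[[[0,5,0,0,0],[-3,40,0,0,0],[0,20,40,0,0],[0,0,60,0,0],[0,0,40,0,0],[0,0,0,0,0],[0,0,0,0,0]]]' | tail -c 200
python3 - <<'E'
from h import *
look("s7.png",5,(190,140,150,110))
for n in("top","scene"):
    c=cam(n)
    for t in("gate_tab","bay","jar","beaker","tipbox","driver","weight"):
        for d in spotter.tip_of(n,t)[:1]: P=w(c,d["at"]); print(n,t,round(d["confidence"],2),P.round(3),(w2b(B,A,P)*1e3).round(1) if t in("gate_tab","bay") else "")
E
```

```text
time_s: 22.65
eef_pos: [0.5837, 0.1872, 0.1607]
eef_rot: [-0.0, 0.664, 0.747, -0.001]
wrist_force: [-0.1, -0.7, -0.6]
opening: 0.0
top bottle 0.56 [ 0.6336  0.0198 -0.0018]
scene bottle 0.71 [ 0.6366  0.0209 -0.0022]
bottle bay mm [-4.   4.3] tcp bay mm [-37.3 175.9] z 0.1595 jaw deg 6.7  bottle in tool mm [-171.9   32.5] t 22.85 F [-1.5 -0.3 -0.5]
top gate_tab 0.51 [0.584 0.112 0.023] [-44.3 100.9]
top bay 0.62 [ 0.637  0.019 -0.   ] [-2.5  2.5]
top jar 0.63 [ 0.46  -0.316 -0.003] 
top beaker 0.91 [ 0.603 -0.265  0.003] 
top driver 0.6 [0.584 0.115 0.022] 
scene gate_tab 0.64 [0.588 0.118 0.026] [-40.1 106.8]
scene bay 0.84 [ 0.637  0.019 -0.001] [-2.   2.5]
scene jar 0.61 [ 0.458 -0.313  0.003] 
scene beaker 0.97 [ 0.601 -0.259 -0.002] 
scene tipbox 0.91 [ 0.492  0.397 -0.003] 
scene driver 0.71 [ 0.569 -0.423  0.004] 
scene weight 0.6 [0.39  0.324 0.001]
```

View pics/s7.png

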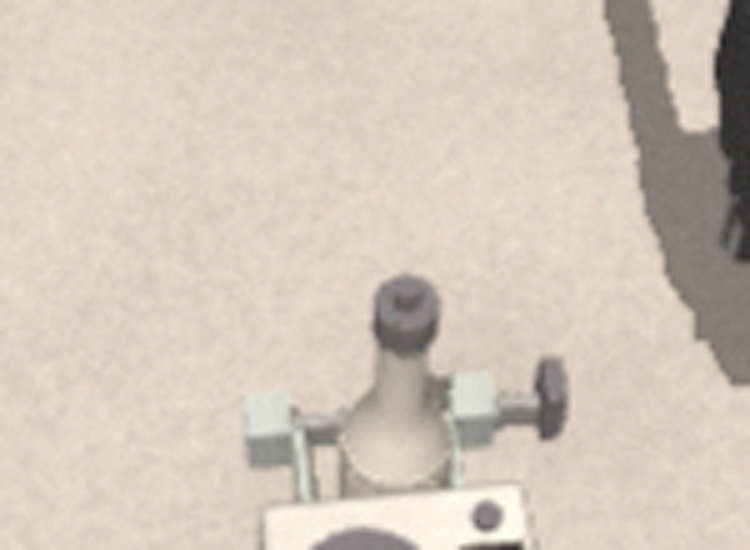

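The picture shows the bottle upright in the bay (cap at (407,300)) and the gate bar across it, reaching the far guide at (265,430). The tab is close in at (552,398) and the hand is clear. Handing in.

```bash
python3 -c "
from bench import order
print(order.hand_in())"
```

```text
the job is handed in; nothing more can be done
None
```

The bottle is home in the bay and the gate is shut behind it. I handed the job in at about 23 s on the robot's clock; no verdict was reported.

**How it was done:** I pushed the bottle with the low side face of one fully open finger. It went 97 mm sideways onto the bay's centre line, then about 145 mm into the bay until it stalled at the back stop. The wrist force there was about 14 N, and 1 to 3 N while sliding. I then pushed the gate tab with shut fingers until it stalled at its stop with about 12 N, and backed clear.

**Last checks:**
- **Bottle:** upright in the last picture. It reads 2 to 4 mm short of the bay's origin in x, and 4 to 6.5 mm toward the +y wall. The limits are 8 mm and 11 mm.
- **Gate:** the tab face reads y = 101 to 107 mm, against 103 mm when fully shut. The last picture shows the bar reaching the far guide.
- **Bystanders:** all five read within about 6 mm of where they started.

**Disagreements:**
- The top camera reported the screwdriver at the gate tab, which is a false match; the scene camera had it in its place. It also missed the tip box and the weight, so those rest on the scene camera alone.
- The gate seemed to start about 7 to 9 mm inward of fully open.
- The last bay reading was about 3 mm off my working estimate of the bay's position. Taken against that reading, the bottle is better centred.

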